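# Pack the casting mould snug

### The job

Pack the gap between the casting frame's grey end wall and the white sprung plate of the pink mould: find by trial which of the three packing pieces slides in snugly, so that the springs hold it without play, and leave that one pushed fully home, upright and about mid-length in the gap. Press gently, never force a piece that is too thick, leave the other two standing upright in the rack's pockets (any pocket), and do not disturb the other things on the table.

Things in the scene. Friction and masses are not known exactly. Their poses are not given: they have to be found in the camera images.
- blue_piece: blue plastic packing piece, upright: a blade 12 mm thick (its x), 50 mm wide (its y), 44 mm tall, and on top of it, centred, a grip tab 12 mm thick (x), 28 mm wide (y), from 44 to 82 mm above the foot. Origin: centre of the flat foot; z up. About 60 g. Starts upright in one of the rack's pockets, drawn at random.
- yellow_piece: yellow plastic packing piece, upright: a blade 15 mm thick (its x), 50 mm wide (its y), 44 mm tall, and on top of it, centred, a grip tab 12 mm thick (x), 28 mm wide (y), from 44 to 82 mm above the foot. Origin: centre of the flat foot; z up. About 60 g. Starts upright in one of the rack's pockets, drawn at random.
- red_piece: red plastic packing piece, upright: a blade 18 mm thick (its x), 50 mm wide (its y), 44 mm tall, and on top of it, centred, a grip tab 12 mm thick (x), 28 mm wide (y), from 44 to 82 mm above the foot. Origin: centre of the flat foot; z up. About 60 g. Starts upright in one of the rack's pockets, drawn at random.
- frame: casting frame, fixed: aluminium base plate 6 mm thick (x -35 to 180 mm, y +-65 mm), upright grey end wall 10 mm thick, 110 mm wide. A pink mould stands fixed on it, up to 57 mm above the table. Origin on the table under the wall's gap-side face; x from the wall across the gap to the mould, z up. Place and yaw vary; it may be left or right of the robot.
- gap (a point): floor of the gap (6 mm above the table), at the wall's face, mid-length; axes as the frame's. Across the gap, at x = 8.5 to 16 mm (differs every time, not measured), is a white plate 60 mm wide along y, sprung towards the wall: it gives way up to 4.2 mm, at 2.6 N first, 6 N at its stop. Thinner pieces sit loose; up to 4.2 mm thicker ones fit snugly, with up to 18 N of drag.
- lip (a point): 45 mm above the gap's floor at the wall's face: the height of the tops of both lips. Wall and white plate rise straight for 26 mm from the gap's floor, then lean outwards as 20 degree lips to this height (mouth 13.5 mm wider than the gap). A piece that is too thick is stopped by the lips; pushing down with over 25 N is forcing it. Nothing within 50 mm of the wall is higher.
- rack: wooden rack, fixed, 56 mm (x) by 204 mm (y), 30 mm tall, with three open pockets in a row along y, centred at y = -66, 0 and +66 mm; each is 32 mm (x) by 60 mm (y) and its floor is 6 mm above the table. Origin: centre of the underside. The pieces stand in it with their blades' thickness along the rack's x.
- brush: paint brush, 160 mm long, lying on the table between the frame and the rack; a bystander, not to be disturbed
- jar: small lidded jar, 52 mm across, 60 mm tall; a bystander, not to be disturbed
- figurine: cream cast figurine, 76 mm across, 150 mm tall; a bystander, not to be disturbed
- bucket: white open bucket, 120 mm across, 120 mm tall; a bystander, not to be disturbed
- spatula: spatula lying on the table; a bystander, not to be disturbed
- screwdriver: screwdriver lying on the table; a bystander, not to be disturbed
- beaker: white plastic cup, 80 mm across, 100 mm tall; a bystander, not to be disturbed
There are look-alikes about, which are no part of the job. Leave any blue or purple look-alike of the rack alone.

How it is judged:
By the outcome, as a careful person would: the job done as asked, in the order asked, and still so for the second after the job is handed in, with the robot touching nothing.
It also fails if it takes over 72 s, if anything falls off the work surface, if the arm or the gripper's body presses on something with over 40 N, if the wrist force passes 120 N, or if a joint passes its speed limit or range.

### The arm

A 6-joint arm with a two-finger parallel gripper is mounted at the origin on the work surface. World frame = base frame: x ahead of the robot, y to its left, z up, the work surface at z = 0. Lengths are in m, angles in degrees, forces in N, time in s.
With the tool pointing down it reaches from about 0.35 to 0.875 m from the base axis. Payload 4.2 kg.
Tool frame: the origin (TCP) lies midway between the tips of the shut fingers; the grasp point (between the pads) lies 19 mm behind it (r.pinch_z is the distance from the TCP to the grasp point, in m); z points along the fingers, y is the line along which they close (so a half turn about z gives the same grasp; the last joint's range is limited). The gripper opens to 87 mm and grips with 3 to 60 N. Pads are 19 mm wide; open, the fingers measure 117 mm over their backs; the gripper's body (75 mm by 190 mm) begins 51 mm behind the grasp point.
Start: joints at [-50.959, 22.042, 0.453, 0, -68.411, -14.817], TCP at [0.256, -0.57, 0.223] pointing down, gripper open.
Joint ranges: [-179.83, 179.83], [-69.29, 118.12], [-61.27, 80.66], [-181.25, 117.63], [-171.15, -9.14], [-177.46, 177.46]. Speed limits (degrees/s): [159.86, 159.86, 180, 180, 180, 180].

### API

Orientations are given as a 3x3 rotation matrix whose columns are the frame's x, y, z axes.
In Python, from station import r, imaging, models gives the robot as it stands. The module is installed in compiled form; this text tells all that it offers.
- The arm moves only by the tool apply_moves, never from a script. Its argument "moves" is a list of rows, each a list of 2 entries, a list of its own where there are three numbers: the shift along the tool's x, y, z in m, then the turn about the tool's z in degrees. A call has 1 to 5 rows; each row shifts and turns the commanded pose from where the row before left it, along the tool's axes as they then stand; what a row does not reach is not made up. A row lasts 1/12 s, in which the tool goes at most 41.7 mm and 7.16 degrees, less where a joint would pass 70% of its speed; a pose out of reach is approached as far as the arm can. A call is refused whole if a number of a shift passes 0.0417 or a number of a turn 7.16, either way. A call with a gripper value outside its range is refused whole. "hand" is the finger opening in m, from 0 to 0.087, set as the call begins (left out, the last holds). The fingers move at their own pace and stop on an object; the grip force is fixed at half the most. Time passes only in rows, so rows that do not move let the fingers close. It gives the time, the measured TCP pose, the force, the opening and the grip force at its end, in the units of the state.
- r.sense(): the state, without advancing time (a new reading comes with each control period).
- imaging.capture(name): name is "side" or "top"; returns a dict with "frame" (400x640x3 uint8, blue, green, red), "intrinsics" (3x3 intrinsics, pixels), "eye" and "orientation" of the camera in the world. Camera axes: x right, y down, z forward; pixel columns grow to the right and rows downward; lengths in m; the calibration is good to about 2 mm. A picture is of the moment at which its call begins. There is no depth.
- r.finish_job(): hands the job in; it is judged then, once.
Trained networks look in a picture, given as the dict that the camera call returned (one of the last four; its "shot" number tells which), for a name from the list of things; names that differ only in an ending like _2 or _b are one class to them, and where a whole thing is asked for, a point or a joint stands for the part that bears it (a point fixed in the world has none). Each returns a list of dicts, best first, with "confidence" (0 to 1); they miss things now and then, are a little off and sometimes report something else, mostly with a low value. They report only what shows in the picture. A call takes as long as a camera call. They do not tell look-alikes from the thing itself.
- models.cut_out(picture, target): "region" (400x640 bool, what is visible of it) and "extent" ([left, top, width, height] as shares, 0 to 1, of the picture: columns of its width, rows of its height, round what is visible of it).
- models.place_of(picture, target): "at" ([column, row] as shares, 0 to 1, of the picture: columns of its width, rows of its height: a listed point, or the origin of a listed thing).
The state is a dict: "time_s": time; "joints": joint angles; "joint_velocities": joint speeds; "effort": joint torques, N m; "tcp_pos": TCP position; "ee_rot": TCP orientation; "wrist_force": force on the tool from outside, world axes, zero at the start; "moment": the same for the moment, N m; "gripper_width": opening from 0.0 (shut) to 1.0 (fully open); "gripper_force": force on a finger pad.
Only numpy, scipy, OpenCV 4.12 (cv2) and the standard library are available. Lean on these libraries where they do the work, as an engineer would, in place of code of your own. Each camera call takes 0.05 s, during which the arm holds its last target. There are 200 camera calls.

## Working session

There is one attempt and no reset: what is moved stays moved. The work goes in short steps, Python scripts to look and compute and a tool call to move; the robot and the scene stay as the last step left them, time stands still between calls to the robot, and variables do not carry over. Pictures are saved under pics/ and viewed, at most 10 in all, crops included, and the job is handed in when it is done.

Besides the shell and the picture viewer there is one more tool, called after "Call:" by a JSON object that holds its "name" and its "arguments". apply_moves: Moves the arm, as the interface text tells. Its arguments: {"type":"object","properties":{"moves":{"type":"array"},"hand":{"type":"number"}},"required":["moves"]}

```bash
mkdir -p pics; cat > h.py <<'E'
import numpy as np, cv2
from station import r, imaging, models
def proj(c,P):
    R=np.array(c['orientation']);p=(np.atleast_2d(P)-np.array(c['eye']))@R
    q=p@np.array(c['intrinsics']).T
    return q[:,:2]/q[:,2:]
def ray(c,uv):
    d=np.linalg.inv(np.array(c['intrinsics']))@np.array([uv[0],uv[1],1.])
    return np.array(c['eye']),np.array(c['orientation'])@d
def onz(c,uv,z):
    e,d=ray(c,uv);return e+d*(z-e[2])/d[2]
def tri(c1,u1,c2,u2):
    A=np.zeros((3,3));b=np.zeros(3);
    for c,u in((c1,u1),(c2,u2)):
        e,d=ray(c,u);d/=np.linalg.norm(d);M=np.eye(3)-np.outer(d,d);A+=M;b+=M@e
    return np.linalg.solve(A,b)
S=np.array([640,400])
E
python3 - <<'E'
from h import *
np.set_printoptions(precision=4,suppress=True)
s=r.sense();print(s)
C={n:imaging.capture(n) for n in('side','top')}
for n,c in C.items():
    cv2.imwrite(f'pics/{n}0.png',c['frame']);print(n,c['eye'],c['orientation'],c['intrinsics'])
    for t in['blue_piece','yellow_piece','red_piece','frame','gap','lip','rack','brush']:
        print(t,[(np.round(np.array(d['at'])*S,1),round(d['confidence'],2)) for d in models.place_of(c,t)])
E
```

```text
{'time_s': 0.0, 'joints': array([-50.9602,  22.0885,   0.3786,  -0.0304, -68.4107, -14.8142]), 'joint_velocities': array([ 0.0033,  0.0087,  0.0294, -0.0222,  0.0982,  0.0985]), 'effort': array([  0.0004, -39.0664,  18.7406,   4.2198,   0.011 ,  -0.0002]), 'tcp_pos': array([ 0.2562, -0.5694,  0.2215]), 'ee_rot': array([[-0.912 , -0.4102, -0.0009],
       [-0.4102,  0.912 ,  0.0019],
       [ 0.0001,  0.0022, -1.    ]]), 'wrist_force': array([-0.0006, -0.2182, -0.0383]), 'moment': array([-0.0306, -0.0175, -0.0072]), 'gripper_force': 0.0, 'gripper_width': 1.0005287177429707}
side [-0.1008  1.1669  1.0316] [[-0.8893 -0.2423  0.388 ]
 [-0.4569  0.5096 -0.7291]
 [-0.0211 -0.8256 -0.5638]] [[516.5893   0.     322.0262]
 [  0.     516.5893 199.7284]
 [  0.       0.       1.    ]]
blue_piece [(array([364.8, 198. ]), 0.45)]
yellow_piece [(array([352.5, 218. ]), 0.55)]
red_piece [(array([302.3, 265.6]), 0.56), (array([356.9, 206.9]), 0.49)]
frame [(array([303.7, 279. ]), 0.69)]
gap [(array([302.1, 274.9]), 0.81), (array([244.7, 224.4]), 0.43)]
lip [(array([303.5, 262.1]), 0.88)]
rack [(array([
[... 156 characters left out ...]
p [ 0.4583 -0.0822  1.4047] [[ 0.0017 -0.9974  0.0715]
 [-1.     -0.0012  0.0058]
 [-0.0057 -0.0715 -0.9974]] [[418.5836   0.     325.8927]
 [  0.     418.5836 195.0786]
 [  0.       0.       1.    ]]
blue_piece [(array([277.1, 132.4]), 0.71), (array([375. , 217.7]), 0.55)]
yellow_piece [(array([335. , 226.7]), 0.62), (array([303.8, 217.9]), 0.32)]
red_piece [(array([351.9, 221.4]), 0.51), (array([441.9, 228.9]), 0.36)]
frame [(array([234.5, 217.6]), 0.82), (array([302.8, 164.1]), 0.24)]
gap [(array([240.2, 216.9]), 0.6)]
lip [(array([235.1, 219.5]), 0.77)]
rack [(array([382.5, 282.5]), 0.92), (array([229. , 277.9]), 0.83), (array([352.8, 223.9]), 0.61)]
brush [(array([305.1, 216.9]), 0.75)]
```

View pics/top0.png

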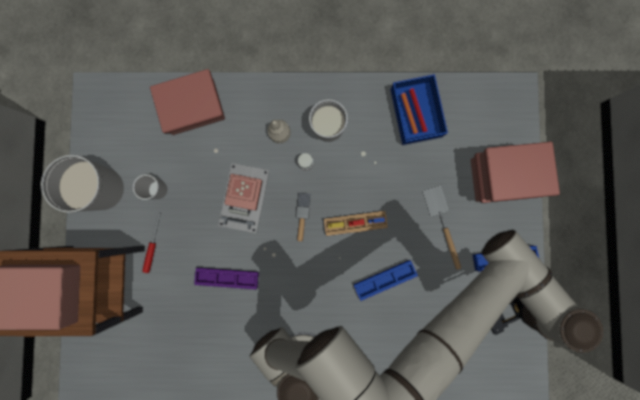

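View pics/side0.png

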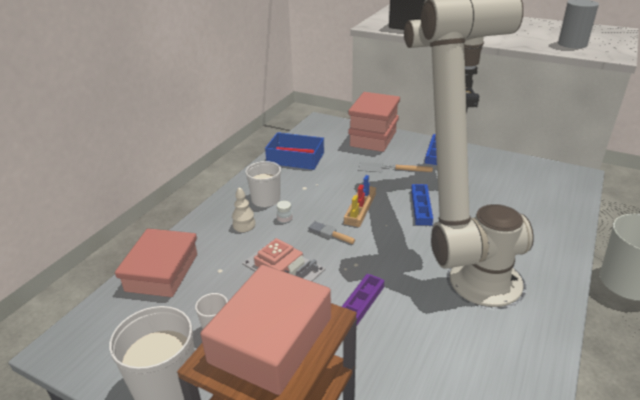

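The top picture shows the wooden rack at (355,222), holding yellow, red and blue. The frame is at (243,198) with its wall end toward row ~212-225. The rack look-alikes are purple (227,278) and blue (385,280), (505,258). There is also a blue box at (418,108). Only the wooden one at (355,222) fits, since it holds the pieces. I'll confirm that in enlarged crops.

```bash
python3 - <<'E'
import cv2,numpy as np
t=cv2.imread('pics/top0.png');s=cv2.imread('pics/side0.png')
a=cv2.resize(t[155:240,210:400],(800,358),interpolation=cv2.INTER_CUBIC)
cv2.imwrite('pics/ct.png',a)
cv2.imwrite('pics/cs.png',cv2.resize(s[170:290,230:390],(800,600),interpolation=cv2.INTER_CUBIC))
E
```

```text
(no output)
```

View pics/ct.png

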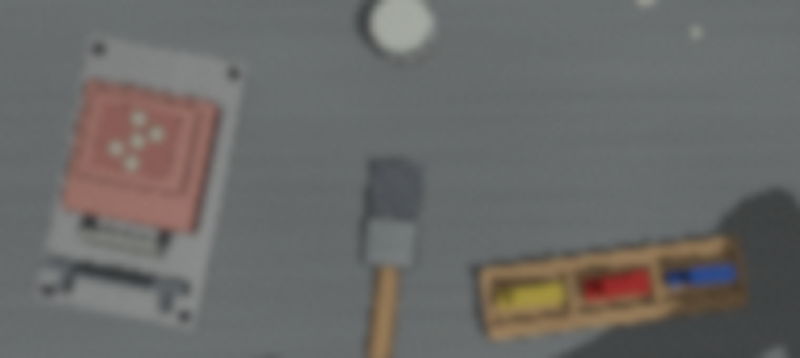

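View pics/cs.png

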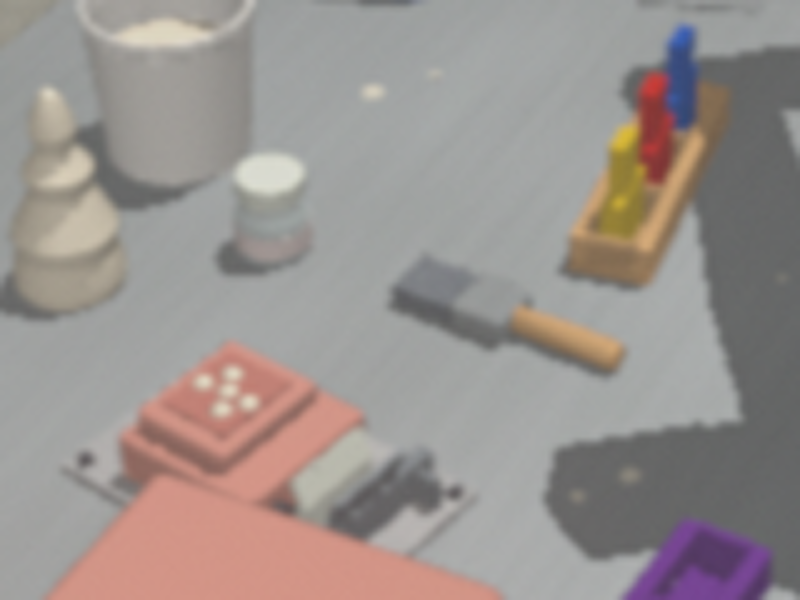

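The crops confirm it: the wooden rack holds yellow (nearest the frame), red in the middle and blue at the far end. The frame's wall is nearest the robot, with the gap at crop (125,250), about (240,214) in the full top picture. Next I'll fit the poses by silhouette.

```bash
cat > fit.py <<'E'
from h import *
from scipy.optimize import minimize
np.set_printoptions(precision=4,suppress=True)
def box(x0,x1,y0,y1,z0,z1): return np.array([[x,y,z] for x in(x0,x1) for y in(y0,y1) for z in(z0,z1)])
def world(P,p): 
    c,s=np.cos(p[2]),np.sin(p[2]);Q=P.copy();Q[:,0]=p[0]+c*P[:,0]-s*P[:,1];Q[:,1]=p[1]+s*P[:,0]+c*P[:,1];return Q
K=8
def sil(c,parts,p):
    m=np.zeros((400*K,640*K),np.uint8)
    for P in parts:
        h=cv2.convexHull(((proj(c,world(P,p))+.5)*K).round().astype(np.int32));cv2.fillConvexPoly(m,h,255)
    return cv2.resize(m,(640,400),interpolation=cv2.INTER_AREA)/255.
def fit(views,parts,p0):
    def f(q):
        p=np.array(q)*[.01,.01,.1];e=0
        for c,m in views:
            e+=np.abs(sil(c,parts,p)-m).sum()/m.sum()
        return e
    q=np.array(p0)/[.01,.01,.1]
    for st in(1,.2): 
        o=minimize(f,q,method='Nelder-Mead',options=dict(initial_simplex=q+np.vstack([np.zeros(3),np.eye(3)*st]),maxiter=120));q=o.x
    return q*[.01,.01,.1],o.fun
def mask(c,t,near):
    for d in models.cut_out(c,t):
        m=np.array(d['region'],float);ys,xs=np.nonzero(m)
        if abs(xs.mean()-near[0])+abs(ys.mean()-near[1])<18: return m
E
python3 - <<'E'
from fit import *
T=imaging.capture('top');S_=imaging.capture('side')
rack=[box(-.028,.028,-.102,.102,0,.03)]
mt=mask(T,'rack',(354,222))
p0=list(onz(T,(354,222),.02)[:2])+[np.radians(5)]
print('rack',None if mt is None else mt.sum())
if mt is not None:
    p,e=fit([(T,mt)],rack,p0);print('rack top',p[:2],np.degrees(p[2]),e)
    p0=p
mf=mask(T,'frame',(243,198));print(None if mf is None else mf.sum())
fr=[box(-.035,.18,-.065,.065,0,.006),box(-.01,0,-.055,.055,0,.045)]
if mf is not None:
    p,e=fit([(T,mf)],fr,list(onz(T,(238,217),.006)[:2])+[np.radians(-10)]);print('frame',p[:2],np.degrees(p[2]),e)
for n,tt,ts in(('gap',(240.2,216.9),(302.1,274.9)),('lip',(235.1,219.5),(303.5,262.1))): print(n,tri(T,tt,S_,ts))
# coloured blobs
for n,c,(x0,y0,x1,y1) in(('top',T,(320,205,392,240)),('side',S_,(340,165,382,225))):
    hsv=cv2.cvtColor(c['frame'],cv2.COLOR_BGR2HSV).astype(int)
    for col,hs in(('yellow',[(24,36)]),('red',[(0,6),(172,180)]),('blue',[(108,125)])):
        m=np.zeros((400,640),np.uint8)
        for a,b in hs: m|=((hsv[...,0]>=a)&(hsv[...,0]<=b)&(hsv[...,1]>130)).astype(np.uint8)
        mm=np.zeros_like(m);mm[y0:y1,x0:x1]=m[y0:y1,x0:x1]
        k,l,st,ce=cv2.connectedComponentsWithStats(mm)
        if k<2: print(n,col,'none');continue
        i=1+st[1:,4].argmax();print(n,col,st[i],ce[i])
for t,u in(('yellow_piece',(335,225)),('red_piece',(356,223)),('blue_piece',(376,220))):
    for n,c in(('top',T),('side',S_)):
        print(t,n,[(np.round(np.array(d['extent'])*[640,400,640,400],1),round(d['confidence'],2),d['region'].sum()) for d in models.cut_out(c,t)])
E
```

```text
rack 737.0
rack top [ 0.4633 -0.1673] 7.522038277918514 0.46722537047383406
1187.0
frame [0.4787 0.2174] -10.455633065187952 1.1200521994813089
gap [0.4827 0.211  0.006 ]
lip [0.4731 0.2153 0.0622]
top yellow [329 222  15   5  52] [336.3269 224.4808]
top red [349 219  16   7  83] [356.2048 222.2771]
top blue [370 219  14   3  29] [376.9655 219.8966]
side yellow [352 196   5  20  60] [354.2167 206.55  ]
side red [358 185   6  22  99] [360.5455 195.3737]
side blue [364 176   4  19  49] [365.8163 184.3878]
yellow_piece top [(array([214.8, 164.7,  52.9,  68. ]), 0.53, np.int64(1185))]
yellow_piece side [(array([350.7, 195.6,   8.6,  22.8]), 0.73, np.int64(162))]
red_piece top [(array([343.9, 221.7,  19. ,   5.1]), 0.51, np.int64(74))]
red_piece side [(array([355. , 185.2,  10.4,  23.4]), 0.44, np.int64(129))]
blue_piece top [(array([325.5, 212.1,  59. ,  25. ]), 0.49, np.int64(738))]
blue_piece side [(array([364.3, 175.2,   8. ,  19.6]), 0.66, np.int64(100))]
```

```bash
cat >> fit.py <<'E'
def hullm(m):
    pts=np.argwhere(m>0)[:,::-1].astype(np.int32);o=np.zeros((400,640),np.uint8);cv2.fillConvexPoly(o,cv2.convexHull(pts),1);return o.astype(float)
E
python3 - <<'E'
from fit import *
T=imaging.capture('top');Sd=imaging.capture('side')
rack=[box(-.028,.028,-.102,.102,0,.03)];fr=[box(-.035,.18,-.065,.065,0,.006),box(-.01,0,-.055,.055,0,.045)]
mt=hullm(mask(T,'rack',(354,222)));p,e=fit([(T,mt)],rack,[.463,-.167,.13]);print('rack',p[:2],np.degrees(p[2]),e)
pr=p
ms=mask(Sd,'rack',(359,205))
if ms is not None:
    print(ms.sum());p2,e=fit([(Sd,hullm(ms))],rack,p);print('rack side',p2[:2],np.degrees(p2[2]),e)
mf=hullm(mask(T,'frame',(243,198)));p,e=fit([(T,mf)],fr,[.4787,.2174,-.18]);print('frame',p[:2],np.degrees(p[2]),e)
# overlays
def draw(c,parts,p,im,k,o):
    for P in parts:
        q=proj(c,world(P,p))
        for i in range(8):
            for j in range(i):
                if (np.abs(P[i]-P[j])>1e-9).sum()==1: cv2.line(im,*[tuple(int(v) for v in (q[a]+.5-o)*k) for a in(i,j)],(0,255,0),1)
k=6
def crop(c,b): return cv2.resize(c['frame'][b[1]:b[3],b[0]:b[2]],None,fx=k,fy=k,interpolation=cv2.INTER_CUBIC)
b1=(208,158,274,240);a1=crop(T,b1);draw(T,fr,p,a1,k,np.array(b1[:2]))
b2=(318,204,392,240);a2=crop(T,b2);draw(T,rack,pr,a2,k,np.array(b2[:2]))
b3=(336,168,390,228);a3=crop(Sd,b3);draw(Sd,rack,pr,a3,k,np.array(b3[:2]))
im=np.zeros((600,800,3),np.uint8)
for a,(x,y) in((a1,(0,0)),(a3,(400,0)),(a2,(400,362))):
    a=a[:600-y,:800-x];im[y:y+a.shape[0],x:x+a.shape[1]]=a
cv2.imwrite('pics/ov.png',im)
E
```

```text
rack [ 0.4637 -0.1687] 7.182978796954529 0.07771129141311697
frame [0.4782 0.2174] -10.882535117950816 0.02882559823460451
```

View pics/ov.png

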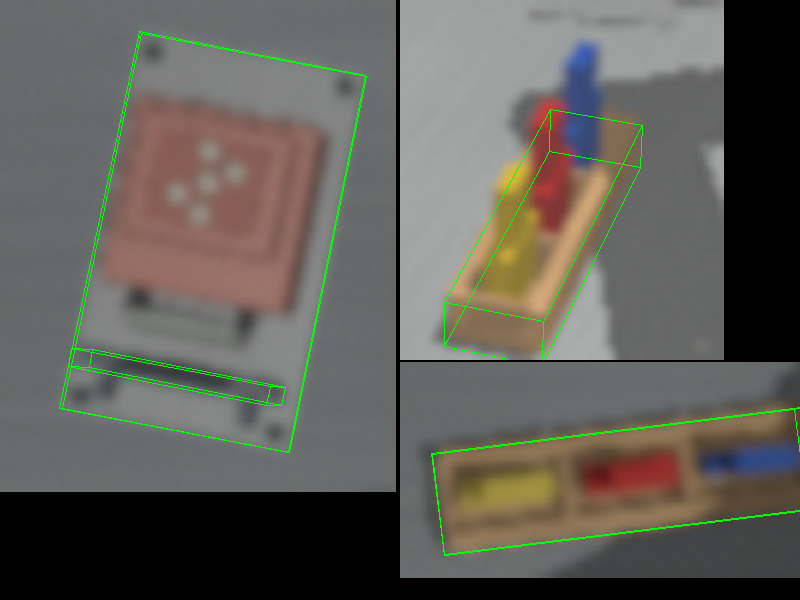

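The frame fit sits well on the plate edges. The rack fit is about 1 px too far left at its yellow end, around (432,455) against wood at (440,455). I'll fit the pieces directly.

```bash
python3 - <<'E'
from fit import *
T=imaging.capture('top');Sd=imaging.capture('side')
def cm(c,col,b):
    h=cv2.cvtColor(c['frame'],cv2.COLOR_BGR2HSV).astype(int);H,Sa=h[...,0],h[...,1]
    m={'yellow':(H>=22)&(H<=36)&(Sa>125),'red':((H<=7)|(H>=170))&(Sa>110),'blue':(H>=105)&(H<=128)&(Sa>100)}[col]
    o=np.zeros((400,640));o[b[1]:b[3],b[0]:b[2]]=m[b[1]:b[3],b[0]:b[2]];return o
yaw=np.radians(7.2)
ax=np.array([-np.sin(yaw),np.cos(yaw)]);R0=np.array([.4637,-.1687])
for col,t,k in(('yellow',.015,1),('red',.018,0),('blue',.012,-1)):
    mt=cm(T,col,(320,205,392,240));ms=cm(Sd,col,(340,165,382,225))
    top=[box(-t/2,t/2,-.025,.025,.03,.05),box(-.006,.006,-.014,.014,.05,.088)]
    g=list(R0+ax*.066*k)+[yaw]
    for nm,v in(('top',[(T,mt)]),('side',[(Sd,ms)]),('both',[(T,mt),(Sd,ms)])):
        p,e=fit(v,top,g);print(col,nm,p[:2],np.degrees(p[2]),round(e,3),mt.sum(),ms.sum(),'in rack',(p[:2]-R0)@np.array([np.cos(yaw),np.sin(yaw)]),(p[:2]-R0)@ax)
# wood fit
h=cv2.cvtColor(T['frame'],cv2.COLOR_BGR2HSV).astype(int)
w=np.zeros((400,640));b=(318,204,394,242);mm=(h[...,0]>=8)&(h[...,0]<=36)&(h[...,1]>70)
w[b[1]:b[3],b[0]:b[2]]=mm[b[1]:b[3],b[0]:b[2]]
w=hullm(w);p,e=fit([(T,w)],[box(-.028,.028,-.102,.102,0,.03)],[.4637,-.17,.125]);print('rack',p[:2],np.degrees(p[2]),e)
E
```

```text
yellow top [ 0.46   -0.1059] 6.107875633466935 0.14 84.0 127.0 in rack 0.004169047977231857 0.06279997149230808
yellow side [ 0.4598 -0.109 ] 14.721532912289618 0.175 84.0 127.0 in rack 0.003562527695285234 0.05970694029680859
yellow both [ 0.4596 -0.1057] 9.497793178744784 0.434 84.0 127.0 in rack 0.003801580030345323 0.0629836634581731
red top [ 0.4677 -0.1723] 8.961969063617632 0.132 88.0 113.0 in rack 0.0035202114031816518 -0.004098788132503541
red side [ 0.4671 -0.1785] 26.35451974096554 0.26 88.0 113.0 in rack 0.0021233527265431392 -0.010182545184792804
red both [ 0.4667 -0.1733] 12.780980470136667 0.556 88.0 113.0 in rack 0.0024193260376095442 -0.004892319674789291
blue top [ 0.4753 -0.2374] 8.938196081105424 0.431 45.0 74.0 in rack 0.002869847883109341 -0.06957779079117474
blue side [ 0.4767 -0.2444] 24.984634260848686 0.234 45.0 74.0 in rack 0.0033976830390308552 -0.07677323724866682
blue both [ 0.475  -0.2397] 12.588328459119603 0.965 45.0 74.0 in rack 0.002276056154438993 -0.07181151933783105
rack [ 0.4662 -0.1698] 7.408654224678537 0.05624669975710212
```

Call:
{"name": "apply_moves", "arguments": {"moves": [[[0, 0, 0], -7.16], [[0, 0, 0], -7.16], [[0, 0, 0], -7.16], [[0, 0, 0], -7.16], [[0, 0, 0], -7.16]], "hand": 0.06}}

```text
time_s: 2.17
tcp_pos: [0.2565, -0.57, 0.2226]
ee_rot: [[-0.494, -0.869, 0.0], [-0.869, 0.494, -0.0], [0.0, -0.0, -1.0]]
wrist_force: [0.4, -0.0, 0.2]
gripper_width: 0.735
gripper_force: 0.0
```

Call:
{"name": "apply_moves", "arguments": {"moves": [[[0, 0, 0], -7.16], [[0, 0, 0], -7.16], [[0, 0, 0], -7.16], [[0, 0, 0], -7.16], [[0, 0, 0], -7.16]]}}

```text
time_s: 2.58
tcp_pos: [0.2564, -0.5699, 0.2225]
ee_rot: [[0.108, -0.994, -0.0], [-0.994, -0.108, 0.0], [-0.0, 0.0, -1.0]]
wrist_force: [-0.8, -0.5, -0.4]
gripper_width: 0.689
gripper_force: 0.0
```

Call:
{"name": "apply_moves", "arguments": {"moves": [[[0, 0, 0], -1.7], [[0, 0, 0], 0]]}}

```text
time_s: 2.75
tcp_pos: [0.2565, -0.5699, 0.2226]
ee_rot: [[0.131, -0.991, -0.0], [-0.991, -0.131, 0.0], [-0.0, 0.0, -1.0]]
wrist_force: [-0.5, 0.6, 0.2]
gripper_width: 0.69
gripper_force: 0.0
```

```bash
cat > go.py <<'E'
import sys
from h import *
np.set_printoptions(precision=4,suppress=True)
def go(x,y,z,yaw):
    s=r.sense();R=np.array(s['ee_rot']);d=R.T@(np.array([x,y,z])-s['tcp_pos'])
    a=np.degrees(np.arctan2(R[1,1],R[0,1]));t=-((yaw-a+90)%180-90)
    print('t',s['time_s'],'tcp',s['tcp_pos'],'yawy',round(a,2),'shift tool',d,'turn',round(t,2),'F',s['wrist_force'],'M',s['moment'],'w',s['gripper_width']*.087,s['gripper_force'],'tilt',R[:2,2])
if __name__=='__main__': go(*map(float,sys.argv[1:]))
E
python3 go.py .460 -.107 .13 7.5
```

```text
t 2.75 tcp [ 0.2565 -0.5699  0.2226] yawy -172.45 shift tool [-0.4322 -0.2626  0.0926] turn 0.05 F [-0.537   0.5639  0.2066] M [0.0212 0.1105 0.0011] w 0.06003447703639037 0.0 tilt [-0.  0.]
```

Call:
{"name": "apply_moves", "arguments": {"moves": [[[-0.0288, -0.0175, 0], 0], [[-0.0288, -0.0175, 0], 0], [[-0.0288, -0.0175, 0], 0], [[-0.0288, -0.0175, 0], 0], [[-0.0288, -0.0175, 0], 0]]}}

```text
time_s: 3.17
tcp_pos: [0.3246, -0.4144, 0.2226]
ee_rot: [[0.129, -0.992, 0.0], [-0.992, -0.129, -0.0], [0.0, -0.0, -1.0]]
wrist_force: [0.1, -1.0, 0.3]
gripper_width: 0.687
gripper_force: 0.0
```

Call:
{"name": "apply_moves", "arguments": {"moves": [[[-0.0288, -0.0175, 0], 0], [[-0.0288, -0.0175, 0], 0], [[-0.0288, -0.0175, 0], 0], [[-0.0288, -0.0175, 0], 0], [[-0.0288, -0.0175, 0], 0]]}}

```text
time_s: 3.58
tcp_pos: [0.3926, -0.26, 0.2229]
ee_rot: [[0.13, -0.992, 0.001], [-0.992, -0.13, -0.0], [0.0, -0.001, -1.0]]
wrist_force: [0.5, -0.4, 0.7]
gripper_width: 0.694
gripper_force: 0.0
```

Call:
{"name": "apply_moves", "arguments": {"moves": [[[-0.0288, -0.0175, 0.01], 0], [[-0.0288, -0.0175, 0.015], 0], [[-0.0288, -0.0175, 0.02], 0], [[-0.0288, -0.0175, 0.025], 0], [[-0.0288, -0.0175, 0.0226], 0]]}}

```text
time_s: 4.0
tcp_pos: [0.4606, -0.1059, 0.1297]
ee_rot: [[0.13, -0.992, 0.002], [-0.992, -0.13, 0.0], [0.0, -0.002, -1.0]]
wrist_force: [0.9, -0.4, -0.4]
gripper_width: 0.689
gripper_force: 0.0
```

Call:
{"name": "apply_moves", "arguments": {"moves": [[[0, 0, 0], 0], [[0, 0, 0], 0]]}}

```text
time_s: 4.17
tcp_pos: [0.4599, -0.1062, 0.1291]
ee_rot: [[0.133, -0.991, -0.003], [-0.991, -0.133, -0.0], [0.0, 0.003, -1.0]]
wrist_force: [-0.5, -0.3, 1.0]
gripper_width: 0.689
gripper_force: 0.0
```

```bash
python3 go.py .460 -.107 .056 7.5; python3 - <<'E'
from h import *
T=imaging.capture('top');S_=imaging.capture('side');k=7
a=cv2.resize(T['frame'][190:245,310:367],None,fx=k,fy=k,interpolation=cv2.INTER_CUBIC);b=cv2.resize(S_['frame'][150:230,330:387],None,fx=k,fy=k,interpolation=cv2.INTER_CUBIC)
im=np.zeros((560,800,3),np.uint8);im[:a.shape[0],:a.shape[1]]=a;im[:b.shape[0],400:400+b.shape[1]]=b
cv2.imwrite('pics/g1.png',im)
E
```

```text
t 4.1667 tcp [ 0.4599 -0.1062  0.1291] yawy -172.33 shift tool [ 0.0008 -0.0002  0.0731] turn 0.17 F [-0.479  -0.2785  0.9811] M [-0.0086  0.0396  0.009 ] w 0.05993142504105459 0.0 tilt [-0.0028 -0.0004]
```

View pics/g1.png

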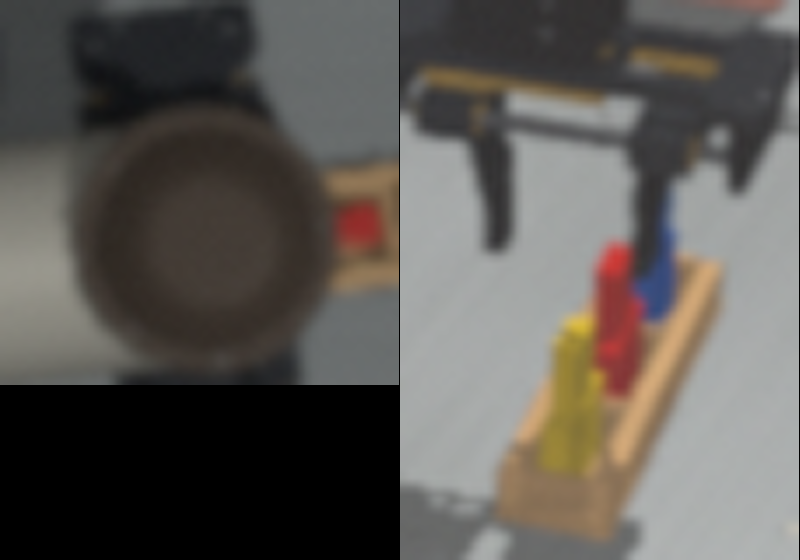

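The fingers, at crop (495,245) and (640,260), straddle the yellow tab at (575,325). I'll descend and grip.

Call:
{"name": "apply_moves", "arguments": {"moves": [[[0, 0, 0.025], 0], [[0, 0, 0.025], 0], [[0, 0, 0.015], 0], [[0, 0, 0.0085], 0], [[0, 0, 0], 0]]}}

```text
time_s: 4.68
tcp_pos: [0.4591, -0.1085, 0.0559]
ee_rot: [[0.129, -0.992, -0.002], [-0.992, -0.129, -0.0], [-0.0, 0.002, -1.0]]
wrist_force: [0.1, 0.7, -1.2]
gripper_width: 0.689
gripper_force: 0.0
```

Call:
{"name": "apply_moves", "arguments": {"moves": [[[0, 0, 0], 0], [[0, 0, 0], 0], [[0, 0, 0], 0], [[0, 0, 0], 0], [[0, 0, 0], 0]], "hand": 0}}

```text
time_s: 5.1
tcp_pos: [0.4605, -0.1075, 0.0574]
ee_rot: [[0.131, -0.991, 0.002], [-0.991, -0.131, 0.0], [0.0, -0.002, -1.0]]
wrist_force: [0.3, -1.3, 0.1]
gripper_width: 0.399
gripper_force: 0.0
```

Call:
{"name": "apply_moves", "arguments": {"moves": [[[0, 0, 0], 0], [[0, 0, 0], 0], [[0, 0, 0], 0]]}}

```text
time_s: 5.35
tcp_pos: [0.4601, -0.1074, 0.0567]
ee_rot: [[0.131, -0.991, 0.0], [-0.991, -0.131, 0.0], [0.0, -0.0, -1.0]]
wrist_force: [0.1, 0.6, -0.4]
gripper_width: 0.169
gripper_force: 0.0
```

Call:
{"name": "apply_moves", "arguments": {"moves": [[[0, 0, 0], 0], [[0, 0, 0], 0], [[0, 0, 0], 0]]}}

```text
time_s: 5.6
tcp_pos: [0.46, -0.1075, 0.0566]
ee_rot: [[0.131, -0.991, -0.0], [-0.991, -0.131, 0.0], [-0.0, 0.0, -1.0]]
wrist_force: [0.7, 0.4, 0.4]
gripper_width: 0.134
gripper_force: 30.0
```

```bash
python3 go.py .460 -.107 .13 7.5
```

```text
t 5.6 tcp [ 0.46   -0.1075  0.0566] yawy -172.47 shift tool [-0.0005 -0.     -0.0734] turn 0.03 F [0.6933 0.4369 0.3818] M [0.1076 0.1382 0.0142] w 0.01162492963721744 30.00016399193555 tilt [-0.0001  0.    ]
```

Call:
{"name": "apply_moves", "arguments": {"moves": [[[0, 0, -0.02], 0], [[0, 0, -0.034], 0], [[0, 0, -0.03], 6.1], [[0, 0, 0], 6.1], [[0, 0, 0], 6.2]]}}

```text
time_s: 6.02
tcp_pos: [0.4613, -0.1074, 0.1427]
ee_rot: [[-0.194, -0.981, 0.005], [-0.981, 0.194, 0.001], [-0.002, -0.005, -1.0]]
wrist_force: [-0.0, -0.3, -1.6]
gripper_width: 0.131
gripper_force: 30.0
```

Call:
{"name": "apply_moves", "arguments": {"moves": [[[-0.0322, 0.0036, 0], 0], [[-0.0322, 0.0036, 0], 0], [[-0.0322, 0.0036, 0], 0], [[-0.0322, 0.0036, 0], 0], [[-0.0322, 0.0036, 0], 0]]}}

```text
time_s: 6.43
tcp_pos: [0.4724, 0.0554, 0.1406]
ee_rot: [[-0.189, -0.982, -0.0], [-0.982, 0.189, 0.0], [0.0, 0.0, -1.0]]
wrist_force: [0.8, 0.3, -0.6]
gripper_width: 0.133
gripper_force: 30.0
```

Call:
{"name": "apply_moves", "arguments": {"moves": [[[-0.0322, 0.0036, 0], 0], [[-0.0322, 0.0036, 0], 0], [[-0.0322, 0.0036, 0], 0], [[-0.0322, 0.0036, 0], 0], [[-0.0322, 0.0036, 0], 0]]}}

```text
time_s: 6.85
tcp_pos: [0.4851, 0.2171, 0.1404]
ee_rot: [[-0.188, -0.982, -0.0], [-0.982, 0.188, -0.0], [0.0, 0.0, -1.0]]
wrist_force: [0.3, 0.4, -0.6]
gripper_width: 0.136
gripper_force: 30.0
```

Call:
{"name": "apply_moves", "arguments": {"moves": [[[0, 0, 0], 0], [[0, 0, 0], 0], [[0, 0, 0], 0]]}}

```text
time_s: 7.1
tcp_pos: [0.4848, 0.2151, 0.1401]
ee_rot: [[-0.189, -0.982, -0.001], [-0.982, 0.189, -0.001], [0.001, 0.001, -1.0]]
wrist_force: [0.7, -0.1, -0.8]
gripper_width: 0.133
gripper_force: 30.0
```

```bash
python3 go.py .4851 .2161 .108 -10.9; python3 - <<'E'
from h import *
T=imaging.capture('top');S_=imaging.capture('side');k=6
for n,c,t in(('top',T,'lip'),('side',S_,'lip'),('side',S_,'gap'),('side',S_,'yellow_piece'),('top',T,'yellow_piece')): print(n,t,[(np.round(np.array(d['at'])*S,1),round(d['confidence'],2)) for d in models.place_of(c,t)])
b=cv2.resize(S_['frame'][200:300,250:370],None,fx=k,fy=k,interpolation=cv2.INTER_CUBIC)
cv2.imwrite('pics/g2.png',b)
E
```

```text
t 7.1 tcp [0.4848 0.2151 0.1401] yawy 169.13 shift tool [-0.0011 -0.0001  0.0321] turn 0.03 F [ 0.6585 -0.1147 -0.7995] M [-0.0492  0.0753 -0.028 ] w 0.011536131146422251 29.999821304809302 tilt [-0.0014 -0.0009]
top lip [(array([234.7, 221.4]), 0.83)]
side lip [(array([303.2, 261. ]), 0.7), (array([282.4, 219.8]), 0.65)]
side gap [(array([302.2, 274.8]), 0.56)]
side yellow_piece [(array([297.4, 249.4]), 0.58)]
top yellow_piece [(array([229.9, 217.6]), 0.48)]
```

View pics/g2.png

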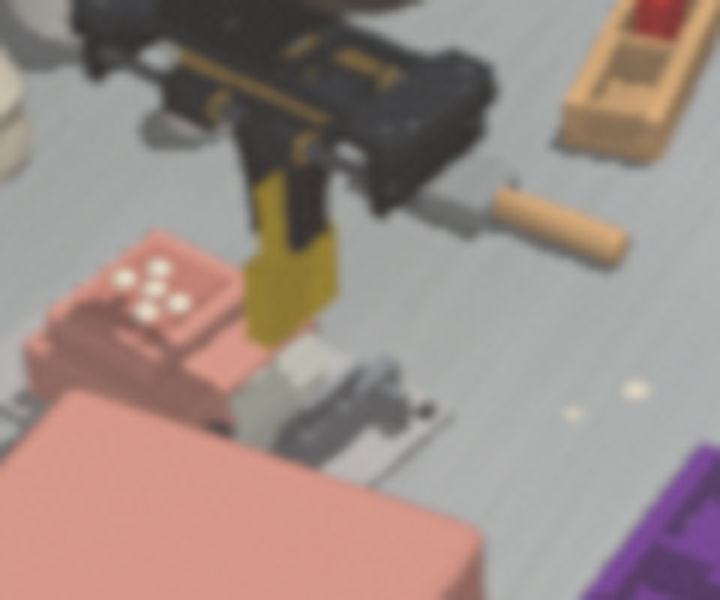

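The yellow piece is upright in the gripper, with its foot at crop (268,345), above the gap at about (290,390). I'll check the projections numerically.

```bash
python3 - <<'E'
from h import *
S_=imaging.capture('side');T=imaging.capture('top')
print('side: foot,lip,gap',proj(S_,[[.4848,.2151,.0895],[.4782,.2174,.051],[.4782,.2174,.006]]).round(1))
print('top: lip,gap',proj(T,[[.4782,.2174,.051],[.4782,.2174,.006]]).round(1))
# foot blade bottom corners predicted, blade frame yaw -10.9
a=np.radians(-10.9);X=np.array([np.cos(a),np.sin(a),0]);Y=np.array([-np.sin(a),np.cos(a),0]);c=np.array([.4848,.2151,.0895])
P=[c+sx*.0075*X+sy*.025*Y+[0,0,z] for sx in(1,-1) for sy in(1,-1) for z in(0,.044)]
print('blade crop px',((proj(S_,P)-[250,200]+.5)*6).round(0).tolist())
o=np.array([.4782,.2174,0])
print('wall top corners crop',((proj(S_,[o+Y*s*.055+[0,0,.051]+X*x for s in(1,-1) for x in(-.01,0)])-[250,200]+.5)*6).round().tolist())
print('plate top corners at gap+lip(.02)',((proj(S_,[o+Y*s*.03+[0,0,.051]+X*.02 for s in(1,-1)])-[250,200]+.5)*6).round().tolist())
E
```

```text
side: foot,lip,gap [[298.5 253.4]
 [300.8 264.9]
 [301.5 276.7]]
top: lip,gap [[235.6 218.7]
 [238.6 218.9]]
blade crop px [[247.0, 345.0], [242.0, 272.0], [316.0, 290.0], [312.0, 217.0], [272.0, 358.0], [267.0, 284.0], [341.0, 302.0], [337.0, 229.0]]
wall top corners crop [[248.0, 465.0], [231.0, 456.0], [397.0, 340.0], [381.0, 332.0]]
plate top corners at gap+lip(.02) [[234.0, 410.0], [316.0, 343.0]]
```

Call:
{"name": "apply_moves", "arguments": {"moves": [[[0, 0, 0.015], 0], [[0, 0, 0.012], 0], [[0, 0, 0.008], 0], [[0, 0, 0.004], 0], [[0, 0, 0], 0]]}}

```text
time_s: 7.97
tcp_pos: [0.485, 0.2151, 0.1007]
ee_rot: [[-0.189, -0.982, -0.002], [-0.982, 0.189, -0.001], [0.002, 0.001, -1.0]]
wrist_force: [-0.3, 0.1, -0.1]
gripper_width: 0.136
gripper_force: 30.0
```

Call:
{"name": "apply_moves", "arguments": {"moves": [[[0, 0, 0.003], 0], [[0, 0, 0.003], 0], [[0, 0, 0], 0]]}}

```text
time_s: 8.22
tcp_pos: [0.4854, 0.2155, 0.0955]
ee_rot: [[-0.189, -0.982, -0.0], [-0.982, 0.189, -0.0], [0.0, 0.0, -1.0]]
wrist_force: [-0.9, 0.1, -0.2]
gripper_width: 0.134
gripper_force: 30.0
```

Call:
{"name": "apply_moves", "arguments": {"moves": [[[0, 0, 0.002], 0], [[0, 0, 0.002], 0], [[0, 0, 0], 0]]}}

```text
time_s: 8.47
tcp_pos: [0.4853, 0.2154, 0.0914]
ee_rot: [[-0.189, -0.982, -0.0], [-0.982, 0.189, -0.0], [0.0, 0.0, -1.0]]
wrist_force: [0.3, 0.1, -0.4]
gripper_width: 0.138
gripper_force: 30.0
```

Call:
{"name": "apply_moves", "arguments": {"moves": [[[0, 0, 0.002], 0], [[0, 0, 0.002], 0], [[0, 0, 0], 0]]}}

```text
time_s: 8.72
tcp_pos: [0.4852, 0.2153, 0.0872]
ee_rot: [[-0.189, -0.982, -0.001], [-0.982, 0.189, -0.0], [0.001, 0.001, -1.0]]
wrist_force: [-0.8, 0.5, -0.9]
gripper_width: 0.134
gripper_force: 30.0
```

Call:
{"name": "apply_moves", "arguments": {"moves": [[[0, 0, 0.0015], 0], [[0, 0, 0.0015], 0], [[0, 0, 0], 0]]}}

```text
time_s: 8.97
tcp_pos: [0.4854, 0.2155, 0.0844]
ee_rot: [[-0.189, -0.982, -0.0], [-0.982, 0.189, -0.0], [0.0, 0.0, -1.0]]
wrist_force: [0.8, 0.1, 0.1]
gripper_width: 0.135
gripper_force: 30.0
```

```bash
python3 go.py .4851 .2161 .0566 -10.9
```

```text
t 8.9667 tcp [0.4854 0.2155 0.0844] yawy 169.13 shift tool [-0.0005  0.0004  0.0278] turn 0.03 F [0.833  0.1196 0.1101] M [ 0.0398  0.029  -0.0156] w 0.011725847452874768 29.99990257434547 tilt [-0.0001 -0.0001]
```

Call:
{"name": "apply_moves", "arguments": {"moves": [[[0, 0, 0.0015], 0], [[0, 0, 0.0015], 0], [[0, 0, 0], 0]]}}

```text
time_s: 9.22
tcp_pos: [0.4859, 0.2158, 0.0816]
ee_rot: [[-0.188, -0.982, 0.001], [-0.982, 0.188, 0.0], [-0.001, -0.001, -1.0]]
wrist_force: [1.9, 0.2, -1.8]
gripper_width: 0.133
gripper_force: 30.0
```

Call:
{"name": "apply_moves", "arguments": {"moves": [[[0, 0, 0.0015], 0], [[0, 0, 0.0015], 0], [[0, 0, 0], 0]]}}

```text
time_s: 9.47
tcp_pos: [0.4859, 0.2157, 0.0786]
ee_rot: [[-0.189, -0.982, 0.001], [-0.982, 0.189, 0.0], [-0.001, -0.001, -1.0]]
wrist_force: [2.3, -0.4, -1.4]
gripper_width: 0.133
gripper_force: 30.0
```

```bash
python3 go.py .4851 .2161 .0566 -10.9
```

```text
t 9.4667 tcp [0.4859 0.2157 0.0786] yawy 169.13 shift tool [-0.0002  0.0009  0.022 ] turn 0.03 F [ 2.2758 -0.3775 -1.4418] M [-0.0588 -0.8269 -0.0159] w 0.011541449261113558 30.000097411684692 tilt [0.001  0.0005]
```

Call:
{"name": "apply_moves", "arguments": {"moves": [[[0, -0.001, 0], 0], [[0, 0, 0], 0], [[0, 0, 0], 0]]}}

```text
time_s: 9.72
tcp_pos: [0.486, 0.2151, 0.0784]
ee_rot: [[-0.189, -0.982, -0.001], [-0.982, 0.189, -0.0], [0.001, 0.001, -1.0]]
wrist_force: [0.5, 0.2, -1.7]
gripper_width: 0.135
gripper_force: 30.0
```

```bash
python3 go.py .4851 .2161 .0566 -10.9
```

```text
t 9.7167 tcp [0.486  0.2151 0.0784] yawy 169.11 shift tool [-0.0008  0.0011  0.0218] turn 0.01 F [ 0.4943  0.1616 -1.7003] M [ 0.0615 -0.1117  0.0409] w 0.011756614537478862 29.999839151278138 tilt [-0.001  -0.0005]
```

Call:
{"name": "apply_moves", "arguments": {"moves": [[[0, -0.001, 0], 0], [[0, 0, 0], 0], [[0, 0, 0], 0]]}}

```text
time_s: 9.97
tcp_pos: [0.4867, 0.2149, 0.0784]
ee_rot: [[-0.189, -0.982, -0.001], [-0.982, 0.189, -0.001], [0.001, 0.001, -1.0]]
wrist_force: [-2.1, 0.6, -0.4]
gripper_width: 0.132
gripper_force: 30.0
```

```bash
python3 go.py .4851 .2161 .0566 -10.9
```

```text
t 9.9667 tcp [0.4867 0.2149 0.0784] yawy 169.11 shift tool [-0.0009  0.0018  0.0218] turn 0.01 F [-2.0635  0.6347 -0.3665] M [ 0.1252  0.5312 -0.007 ] w 0.011482562968960044 29.999917392851785 tilt [-0.0015 -0.0006]
```

Call:
{"name": "apply_moves", "arguments": {"moves": [[[0, 0.0007, 0.0015], 0], [[0, 0, 0.002], 0], [[0, 0, 0.002], 0]]}}

```text
time_s: 10.22
tcp_pos: [0.4866, 0.2153, 0.073]
ee_rot: [[-0.189, -0.982, 0.0], [-0.982, 0.189, -0.0], [0.0, -0.0, -1.0]]
wrist_force: [-1.1, -1.2, 0.4]
gripper_width: 0.134
gripper_force: 30.0
```

Call:
{"name": "apply_moves", "arguments": {"moves": [[[0, 0, 0.002], 0], [[0, 0, 0.002], 0], [[0, 0, 0.002], 0]]}}

```text
time_s: 10.47
tcp_pos: [0.4866, 0.2152, 0.0668]
ee_rot: [[-0.189, -0.982, -0.0], [-0.982, 0.189, -0.0], [0.0, 0.0, -1.0]]
wrist_force: [-1.3, 0.7, 0.6]
gripper_width: 0.131
gripper_force: 30.0
```

```bash
python3 go.py .4851 .2161 .0566 -10.9
```

```text
t 10.4667 tcp [0.4866 0.2152 0.0668] yawy 169.13 shift tool [-0.0006  0.0017  0.0102] turn 0.03 F [-1.3081  0.6557  0.6032] M [ 0.0876  0.3921 -0.0366] w 0.011435535189896893 29.99996529892087 tilt [-0.0002 -0.0001]
```

Call:
{"name": "apply_moves", "arguments": {"moves": [[[0, -0.0005, 0], 0], [[0, 0, 0], 0], [[0, 0, 0], 0], [[0, 0, 0], 0]]}}

```text
time_s: 10.8
tcp_pos: [0.4867, 0.2149, 0.0668]
ee_rot: [[-0.189, -0.982, -0.001], [-0.982, 0.189, -0.001], [0.001, 0.001, -1.0]]
wrist_force: [-2.6, 1.0, -1.4]
gripper_width: 0.132
gripper_force: 30.0
```

Call:
{"name": "apply_moves", "arguments": {"moves": [[[0, -0.0007, 0], 0], [[0, 0, 0], 0], [[0, 0, 0], 0], [[0, 0, 0], 0]]}}

```text
time_s: 11.13
tcp_pos: [0.4874, 0.2148, 0.0669]
ee_rot: [[-0.189, -0.982, -0.001], [-0.982, 0.189, -0.0], [0.001, 0.001, -1.0]]
wrist_force: [-3.4, 0.7, -2.5]
gripper_width: 0.135
gripper_force: 30.0
```

Call:
{"name": "apply_moves", "arguments": {"moves": [[[0, 0.0007, 0], 0], [[0, 0, 0], 0], [[0, 0, 0], 0], [[0, 0, 0], 0]]}}

```text
time_s: 11.47
tcp_pos: [0.487, 0.2149, 0.067]
ee_rot: [[-0.189, -0.982, -0.001], [-0.982, 0.189, -0.0], [0.001, 0.0, -1.0]]
wrist_force: [-2.4, -0.3, -2.3]
gripper_width: 0.135
gripper_force: 30.0
```

Call:
{"name": "apply_moves", "arguments": {"moves": [[[0, 0.0007, 0], 0], [[0, 0, 0], 0], [[0, 0, 0], 0], [[0, 0, 0], 0]]}}

```text
time_s: 11.8
tcp_pos: [0.4867, 0.2153, 0.0673]
ee_rot: [[-0.189, -0.982, 0.0], [-0.982, 0.189, 0.0], [-0.0, -0.0, -1.0]]
wrist_force: [-2.4, -0.3, -1.3]
gripper_width: 0.136
gripper_force: 30.0
```

Call:
{"name": "apply_moves", "arguments": {"moves": [[[0, 0.0007, 0], 0], [[0, 0, 0], 0], [[0, 0, 0], 0], [[0, 0, 0], 0]]}}

```text
time_s: 12.13
tcp_pos: [0.4867, 0.216, 0.0676]
ee_rot: [[-0.188, -0.982, 0.002], [-0.982, 0.188, 0.001], [-0.002, -0.002, -1.0]]
wrist_force: [-0.8, -0.0, -0.4]
gripper_width: 0.135
gripper_force: 30.0
```

Call:
{"name": "apply_moves", "arguments": {"moves": [[[0, 0.0007, 0], 0], [[0, 0, 0], 0], [[0, 0, 0], 0], [[0, 0, 0], 0]]}}

```text
time_s: 12.47
tcp_pos: [0.486, 0.2161, 0.0675]
ee_rot: [[-0.188, -0.982, 0.002], [-0.982, 0.188, 0.001], [-0.001, -0.002, -1.0]]
wrist_force: [0.9, 1.1, 0.2]
gripper_width: 0.143
gripper_force: 30.0
```

Call:
{"name": "apply_moves", "arguments": {"moves": [[[0, 0.0007, 0], 0], [[0, 0, 0], 0], [[0, 0, 0], 0], [[0, 0, 0], 0]]}}

```text
time_s: 12.8
tcp_pos: [0.4858, 0.2161, 0.0676]
ee_rot: [[-0.188, -0.982, 0.003], [-0.982, 0.188, 0.001], [-0.002, -0.003, -1.0]]
wrist_force: [6.0, -1.5, -1.6]
gripper_width: 0.132
gripper_force: 30.0
```

Call:
{"name": "apply_moves", "arguments": {"moves": [[[0, -0.0013, 0], 0], [[0, 0, 0], 0], [[0, 0, 0.0015], 0], [[0, 0, 0.0015], 0], [[0, 0, 0.0015], 0]]}}

```text
time_s: 13.22
tcp_pos: [0.4859, 0.2156, 0.0627]
ee_rot: [[-0.188, -0.982, 0.001], [-0.982, 0.188, 0.0], [-0.0, -0.001, -1.0]]
wrist_force: [3.1, -1.4, 0.8]
gripper_width: 0.133
gripper_force: 30.0
```

Call:
{"name": "apply_moves", "arguments": {"moves": [[[0, 0, 0.0015], 0]]}}

```text
time_s: 13.3
tcp_pos: [0.4859, 0.2156, 0.0611]
ee_rot: [[-0.188, -0.982, 0.001], [-0.982, 0.188, 0.0], [-0.0, -0.0, -1.0]]
wrist_force: [2.3, -0.7, 1.6]
gripper_width: 0.137
gripper_force: 30.0
```

Call:
{"name": "apply_moves", "arguments": {"moves": [[[0, 0, -0.0015], 0], [[0, 0, -0.0015], 0], [[0, 0, -0.0015], 0]]}}

```text
time_s: 13.55
tcp_pos: [0.4858, 0.2153, 0.0654]
ee_rot: [[-0.189, -0.982, -0.0], [-0.982, 0.189, -0.0], [0.0, 0.0, -1.0]]
wrist_force: [5.3, -0.8, -3.0]
gripper_width: 0.135
gripper_force: 30.0
```

Call:
{"name": "apply_moves", "arguments": {"moves": [[[0, 0, -0.0015], 0]]}}

```text
time_s: 13.63
tcp_pos: [0.4858, 0.2153, 0.067]
ee_rot: [[-0.189, -0.982, -0.0], [-0.982, 0.189, -0.0], [0.0, 0.0, -1.0]]
wrist_force: [4.6, -0.3, -3.3]
gripper_width: 0.136
gripper_force: 30.0
```

Call:
{"name": "apply_moves", "arguments": {"moves": [[[0, 0, -0.0015], 0]]}}

```text
time_s: 13.72
tcp_pos: [0.4858, 0.2153, 0.0686]
ee_rot: [[-0.189, -0.982, -0.0], [-0.982, 0.189, -0.0], [0.0, 0.0, -1.0]]
wrist_force: [4.4, -1.0, -2.7]
gripper_width: 0.134
gripper_force: 30.0
```

Call:
{"name": "apply_moves", "arguments": {"moves": [[[0, 0, 0.0015], 0], [[0, 0, 0.0015], 0], [[0, 0, 0.0015], 0]]}}

```text
time_s: 13.97
tcp_pos: [0.4859, 0.2157, 0.0646]
ee_rot: [[-0.188, -0.982, 0.001], [-0.982, 0.188, 0.001], [-0.001, -0.001, -1.0]]
wrist_force: [2.7, 0.1, 1.5]
gripper_width: 0.141
gripper_force: 30.0
```

Call:
{"name": "apply_moves", "arguments": {"moves": [[[0, 0, 0.0015], 0]]}}

```text
time_s: 14.05
tcp_pos: [0.4859, 0.2157, 0.0629]
ee_rot: [[-0.188, -0.982, 0.001], [-0.982, 0.188, 0.001], [-0.001, -0.001, -1.0]]
wrist_force: [3.3, -0.7, 1.2]
gripper_width: 0.135
gripper_force: 30.0
```

```bash
python3 go.py .4851 .2161 .0566 -10.9
```

```text
t 14.05 tcp [0.4859 0.2157 0.0629] yawy 169.14 shift tool [-0.0002  0.0009  0.0063] turn 0.04 F [ 3.2709 -0.6835  1.2268] M [-0.1514 -0.9677  0.0357] w 0.01178719983815806 30.00051550101489 tilt [0.0007 0.0005]
```

The sideways test shows about 0.6 mm of free travel. The force passes through zero with the piece free, and it only meets the wall or plate at the ends. The drag is also only that of one-sided contact. So yellow looks loose. I'll return it to its pocket and try red.

Call:
{"name": "apply_moves", "arguments": {"moves": [[[0, -0.0007, -0.004], 0], [[0, 0, -0.008], 0], [[0, 0, -0.012], 0], [[0, 0, -0.016], 0], [[0, 0, -0.02], 0]]}}

```text
time_s: 14.47
tcp_pos: [0.4839, 0.214, 0.122]
ee_rot: [[-0.19, -0.982, -0.006], [-0.982, 0.19, -0.003], [0.004, 0.006, -1.0]]
wrist_force: [-0.3, 0.1, -1.3]
gripper_width: 0.135
gripper_force: 30.0
```

Call:
{"name": "apply_moves", "arguments": {"moves": [[[0, 0, -0.017], 0], [[0, 0, 0], -6.1], [[0, 0, 0], -6.1], [[0, 0, 0], -6.2], [[0, 0, 0], 0]]}}

```text
time_s: 14.88
tcp_pos: [0.4848, 0.2147, 0.1397]
ee_rot: [[0.132, -0.991, -0.003], [-0.991, -0.132, -0.001], [0.001, 0.003, -1.0]]
wrist_force: [0.5, -0.9, -0.6]
gripper_width: 0.136
gripper_force: 30.0
```

Call:
{"name": "apply_moves", "arguments": {"moves": [[[0.0317, 0.0068, 0], 0], [[0.0317, 0.0068, 0], 0], [[0.0317, 0.0068, 0], 0], [[0.0317, 0.0068, 0], 0], [[0.0317, 0.0068, 0], 0]]}}

```text
time_s: 15.3
tcp_pos: [0.4717, 0.0522, 0.1395]
ee_rot: [[0.128, -0.992, -0.003], [-0.992, -0.128, -0.0], [0.0, 0.003, -1.0]]
wrist_force: [0.5, 0.5, -0.8]
gripper_width: 0.135
gripper_force: 30.0
```

Call:
{"name": "apply_moves", "arguments": {"moves": [[[0.0317, 0.0068, 0], 0], [[0.0317, 0.0068, 0], 0], [[0.0317, 0.0068, 0], 0], [[0.0317, 0.0068, 0], 0], [[0.0317, 0.0068, 0], 0]]}}

```text
time_s: 15.72
tcp_pos: [0.4588, -0.1091, 0.1396]
ee_rot: [[0.128, -0.992, -0.003], [-0.992, -0.128, 0.001], [-0.001, 0.002, -1.0]]
wrist_force: [-0.0, 0.3, -0.2]
gripper_width: 0.138
gripper_force: 30.0
```

Call:
{"name": "apply_moves", "arguments": {"moves": [[[0, 0, 0], 0], [[0, 0, 0], 0], [[0, 0, 0], 0]]}}

```text
time_s: 15.97
tcp_pos: [0.4598, -0.1077, 0.1395]
ee_rot: [[0.129, -0.992, -0.001], [-0.992, -0.129, 0.0], [-0.001, 0.001, -1.0]]
wrist_force: [0.8, -0.1, -0.7]
gripper_width: 0.136
gripper_force: 30.0
```

```bash
python3 go.py .460 -.1075 .0575 7.5
```

```text
t 15.9667 tcp [ 0.4598 -0.1077  0.1395] yawy -172.61 shift tool [-0.0001 -0.0004  0.082 ] turn -0.11 F [ 0.8435 -0.1166 -0.7014] M [0.0476 0.0802 0.0404] w 0.011816597324124626 29.99994720099494 tilt [-0.0014  0.0004]
```

Call:
{"name": "apply_moves", "arguments": {"moves": [[[0, 0, 0.025], 0], [[0, 0, 0.025], 0], [[0, 0, 0.018], 0], [[0, 0, 0.01], 0], [[0, 0, 0.003], 0]]}}

```text
time_s: 16.38
tcp_pos: [0.459, -0.1066, 0.0568]
ee_rot: [[0.132, -0.991, -0.005], [-0.991, -0.132, -0.0], [-0.001, 0.005, -1.0]]
wrist_force: [-0.3, 0.1, -0.1]
gripper_width: 0.137
gripper_force: 30.0
```

Call:
{"name": "apply_moves", "arguments": {"moves": [[[0, 0, 0.0015], 0], [[0, 0, 0], 0]]}}

```text
time_s: 16.55
tcp_pos: [0.4609, -0.1071, 0.0574]
ee_rot: [[0.132, -0.991, 0.0], [-0.991, -0.132, -0.0], [0.0, -0.0, -1.0]]
wrist_force: [1.2, 0.2, -0.4]
gripper_width: 0.135
gripper_force: 30.0
```

Call:
{"name": "apply_moves", "arguments": {"moves": [[[0, 0, 0], 0], [[0, 0, 0], 0], [[0, 0, 0], 0], [[0, 0, 0], 0]], "hand": 0.05}}

```text
time_s: 16.88
tcp_pos: [0.4609, -0.1078, 0.0577]
ee_rot: [[0.131, -0.991, 0.001], [-0.991, -0.131, 0.0], [0.0, -0.001, -1.0]]
wrist_force: [1.0, -0.0, -0.1]
gripper_width: 0.352
gripper_force: 0.0
```

Call:
{"name": "apply_moves", "arguments": {"moves": [[[0, 0, -0.02], 0], [[0, 0, -0.03], 0], [[0, 0, -0.023], 0], [[0, 0, 0], 0]]}}

```text
time_s: 17.22
tcp_pos: [0.464, -0.108, 0.1351]
ee_rot: [[0.132, -0.991, 0.011], [-0.991, -0.132, -0.0], [0.002, -0.011, -1.0]]
wrist_force: [0.3, 0.2, -0.4]
gripper_width: 0.562
gripper_force: 0.0
```

```bash
python3 go.py .4677 -.173 .13 7.5;  python3 - <<'E'
from h import *
T=imaging.capture('top');S_=imaging.capture('side');k=7
for n,c in(('top',T),('side',S_)):
  for t in('yellow_piece','red_piece','rack'): print(n,t,[(np.round(np.array(d['at'])*S,1),round(d['confidence'],2)) for d in models.place_of(c,t)])
b=cv2.resize(S_['frame'][150:230,310:410],None,fx=k,fy=k,interpolation=cv2.INTER_CUBIC)
cv2.imwrite('pics/g3.png',b)
E
```

```text
t 17.2167 tcp [ 0.464  -0.108   0.1351] yawy -172.41 shift tool [0.0649 0.005  0.0052] turn 0.09 F [ 0.3284  0.2411 -0.3969] M [0.0347 0.0582 0.0454] w 0.04889320552295172 0.0 tilt [ 0.0107 -0.0003]
top yellow_piece []
top red_piece [(array([351.6, 224.3]), 0.38)]
top rack [(array([501.1, 258.8]), 0.92), (array([356.9, 223. ]), 0.86), (array([227.4, 277.1]), 0.77), (array([385.3, 280.2]), 0.61), (array([352.3, 224.8]), 0.6)]
side yellow_piece [(array([360.5, 207.6]), 0.7), (array([353.5, 216.4]), 0.45)]
side red_piece [(array([357.9, 203.9]), 0.46)]
side rack [(array([433.3, 151. ]), 0.87), (array([422.8, 204.5]), 0.72), (array([360.5, 204.7]), 0.66), (array([359.1, 307.6]), 0.66)]
```

View pics/g3.png

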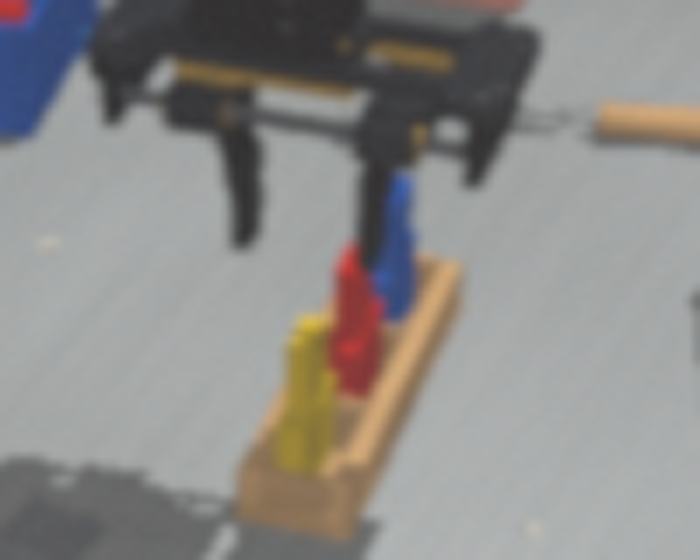

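Yellow stands upright in its pocket, at crop (305,400). Red is at (355,320). Next I'll grasp red.

Call:
{"name": "apply_moves", "arguments": {"moves": [[[0.022, 0.0005, 0], 0], [[0.022, 0.0005, 0], 0], [[0.0217, 0.0005, 0], 0], [[0, 0, 0], 0], [[0, 0, 0], 0]]}}

```text
time_s: 18.03
tcp_pos: [0.4672, -0.1738, 0.1293]
ee_rot: [[0.129, -0.992, -0.002], [-0.992, -0.129, 0.0], [-0.0, 0.002, -1.0]]
wrist_force: [0.0, 0.7, 0.2]
gripper_width: 0.577
gripper_force: 0.0
```

```bash
python3 go.py .4675 -.173 .057 7.5
```

```text
t 18.0333 tcp [ 0.4672 -0.1738  0.1293] yawy -172.6 shift tool [-0.0007 -0.0005  0.0723] turn -0.1 F [0.0324 0.7252 0.1899] M [0.0331 0.1085 0.0253] w 0.05019476070424603 0.0 tilt [-0.0017  0.0002]
```

Call:
{"name": "apply_moves", "arguments": {"moves": [[[0, 0, 0.025], 0], [[0, 0, 0.022], 0], [[0, 0, 0.015], 0], [[0, 0, 0.008], 0], [[0, 0, 0.0025], 0]]}}

```text
time_s: 18.45
tcp_pos: [0.4665, -0.1725, 0.0561]
ee_rot: [[0.132, -0.991, -0.004], [-0.991, -0.132, 0.0], [-0.001, 0.003, -1.0]]
wrist_force: [0.4, 0.1, -0.0]
gripper_width: 0.578
gripper_force: 0.0
```

Call:
{"name": "apply_moves", "arguments": {"moves": [[[0, 0, 0], 0], [[0, 0, 0], 0], [[0, 0, 0], 0], [[0, 0, 0], 0], [[0, 0, 0], 0]], "hand": 0}}

```text
time_s: 18.87
tcp_pos: [0.4681, -0.1732, 0.0584]
ee_rot: [[0.131, -0.991, 0.002], [-0.991, -0.131, -0.0], [0.0, -0.002, -1.0]]
wrist_force: [0.5, 0.0, 0.1]
gripper_width: 0.285
gripper_force: 0.0
```

Call:
{"name": "apply_moves", "arguments": {"moves": [[[0, 0, 0], 0], [[0, 0, 0], 0], [[0, 0, 0], 0], [[0, 0, 0], 0], [[0, 0, 0], 0]]}}

```text
time_s: 19.28
tcp_pos: [0.4677, -0.1732, 0.0579]
ee_rot: [[0.131, -0.991, 0.0], [-0.991, -0.131, -0.0], [0.0, -0.0, -1.0]]
wrist_force: [-1.2, -0.1, 1.9]
gripper_width: 0.138
gripper_force: 30.0
```

```bash
python3 go.py .4675 -.173 .14 7.5
```

```text
t 19.2833 tcp [ 0.4677 -0.1732  0.0579] yawy -172.47 shift tool [-0.0003  0.0002 -0.0821] turn 0.03 F [-1.2088 -0.0776  1.8636] M [0.0556 0.2544 0.0462] w 0.012007966752573339 30.000096171861514 tilt [ 0.0002 -0.0001]
```

Call:
{"name": "apply_moves", "arguments": {"moves": [[[0, 0, -0.02], 0], [[0, 0, -0.034], 0], [[0, 0, -0.03], 6.1], [[0, 0, 0], 6.1], [[0, 0, 0], 6.2]]}}

```text
time_s: 19.7
tcp_pos: [0.4689, -0.1732, 0.1436]
ee_rot: [[-0.194, -0.981, 0.005], [-0.981, 0.194, -0.0], [-0.001, -0.005, -1.0]]
wrist_force: [-0.0, -0.4, -1.2]
gripper_width: 0.133
gripper_force: 30.0
```

Call:
{"name": "apply_moves", "arguments": {"moves": [[[-0.035, 0.0049, 0], 0], [[-0.035, 0.0049, 0], 0], [[-0.035, 0.0049, 0], 0], [[-0.035, 0.0049, 0], 0], [[-0.035, 0.0049, 0], 0]]}}

```text
time_s: 20.12
tcp_pos: [0.4761, 0.0047, 0.1414]
ee_rot: [[-0.189, -0.982, -0.0], [-0.982, 0.189, 0.0], [0.0, 0.0, -1.0]]
wrist_force: [0.4, -0.1, -0.4]
gripper_width: 0.135
gripper_force: 30.0
```

Call:
{"name": "apply_moves", "arguments": {"moves": [[[-0.035, 0.0049, 0], 0], [[-0.035, 0.0049, 0], 0], [[-0.035, 0.0049, 0], 0], [[-0.035, 0.0049, 0], 0], [[-0.035, 0.0049, 0], 0]]}}

```text
time_s: 20.53
tcp_pos: [0.485, 0.1814, 0.1414]
ee_rot: [[-0.189, -0.982, -0.001], [-0.982, 0.189, -0.0], [0.0, 0.0, -1.0]]
wrist_force: [-0.3, 0.5, -0.2]
gripper_width: 0.133
gripper_force: 30.0
```

Call:
{"name": "apply_moves", "arguments": {"moves": [[[-0.035, 0.0049, 0], 0], [[0, 0, 0], 0], [[0, 0, 0], 0], [[0, 0, 0], 0], [[0, 0, 0], 0]]}}

```text
time_s: 20.95
tcp_pos: [0.4869, 0.214, 0.1413]
ee_rot: [[-0.19, -0.982, -0.001], [-0.982, 0.19, -0.001], [0.001, 0.001, -1.0]]
wrist_force: [0.3, -0.4, -0.9]
gripper_width: 0.136
gripper_force: 30.0
```

```bash
python3 go.py .4875 .2155 .0579 -10.9
```

```text
t 20.95 tcp [0.4869 0.214  0.1413] yawy 169.06 shift tool [-0.0017 -0.0004  0.0834] turn -0.04 F [ 0.2891 -0.3976 -0.896 ] M [0.0262 0.0604 0.031 ] w 0.011868537000083584 29.999632516410202 tilt [-0.001  -0.0006]
```

Call:
{"name": "apply_moves", "arguments": {"moves": [[[-0.0012, -0.0003, 0.015], 0], [[0, 0, 0.014], 0], [[0, 0, 0.006], 0], [[0, 0, 0.004], 0], [[0, 0, 0], 0]]}}

```text
time_s: 21.37
tcp_pos: [0.4876, 0.2152, 0.1021]
ee_rot: [[-0.19, -0.982, -0.001], [-0.982, 0.19, -0.001], [0.001, 0.001, -1.0]]
wrist_force: [-0.1, 0.3, -0.5]
gripper_width: 0.141
gripper_force: 30.0
```

Call:
{"name": "apply_moves", "arguments": {"moves": [[[0, 0, 0.003], 0], [[0, 0, 0.002], 0], [[0, 0, 0], 0]]}}

```text
time_s: 21.62
tcp_pos: [0.4879, 0.2161, 0.0977]
ee_rot: [[-0.189, -0.982, 0.0], [-0.982, 0.189, 0.0], [-0.0, -0.0, -1.0]]
wrist_force: [-0.2, 0.6, -0.8]
gripper_width: 0.139
gripper_force: 30.0
```

Call:
{"name": "apply_moves", "arguments": {"moves": [[[0, 0, 0.002], 0], [[0, 0, 0.002], 0], [[0, 0, 0], 0]]}}

```text
time_s: 21.87
tcp_pos: [0.4877, 0.2162, 0.0934]
ee_rot: [[-0.189, -0.982, -0.0], [-0.982, 0.189, -0.0], [0.0, 0.0, -1.0]]
wrist_force: [0.9, 0.3, -0.4]
gripper_width: 0.136
gripper_force: 30.0
```

```bash
python3 go.py .4875 .2155 .0579 -10.9
```

```text
t 21.8667 tcp [0.4877 0.2162 0.0934] yawy 169.13 shift tool [0.0007 0.     0.0355] turn 0.03 F [ 0.9045  0.3125 -0.4058] M [-0.0354  0.0826  0.0683] w 0.0118533140385995 29.999481299892068 tilt [-0.0004 -0.0002]
```

Foot at 41.5 mm with no contact yet. Continuing in small steps.

Call:
{"name": "apply_moves", "arguments": {"moves": [[[0, 0, 0.0015], 0], [[0, 0, 0.0015], 0], [[0, 0, 0], 0]]}}

```text
time_s: 22.12
tcp_pos: [0.4877, 0.2161, 0.0903]
ee_rot: [[-0.189, -0.982, -0.0], [-0.982, 0.189, -0.0], [0.0, 0.0, -1.0]]
wrist_force: [-0.6, -0.7, -0.0]
gripper_width: 0.138
gripper_force: 30.0
```

Call:
{"name": "apply_moves", "arguments": {"moves": [[[0, 0, 0.0015], 0], [[0, 0, 0.0015], 0], [[0, 0, 0], 0]]}}

```text
time_s: 22.37
tcp_pos: [0.4873, 0.2162, 0.0875]
ee_rot: [[-0.189, -0.982, -0.001], [-0.982, 0.189, -0.0], [0.0, 0.001, -1.0]]
wrist_force: [-2.3, 1.0, 1.0]
gripper_width: 0.134
gripper_force: 30.0
```

```bash
python3 go.py .4875 .2155 .0579 -10.9
```

```text
t 22.3667 tcp [0.4873 0.2162 0.0875] yawy 169.12 shift tool [ 0.0006 -0.0003  0.0296] turn 0.02 F [-2.3359  0.9971  0.96  ] M [0.2795 1.0079 0.0044] w 0.011615656905049494 29.99989128409652 tilt [-0.001  -0.0002]
```

Call:
{"name": "apply_moves", "arguments": {"moves": [[[0, 0, 0.0012], 0], [[0, 0, 0.0012], 0], [[0, 0, 0], 0]]}}

```text
time_s: 22.62
tcp_pos: [0.4876, 0.2162, 0.0852]
ee_rot: [[-0.189, -0.982, -0.001], [-0.982, 0.189, -0.0], [0.0, 0.0, -1.0]]
wrist_force: [-3.0, 0.5, 3.9]
gripper_width: 0.135
gripper_force: 30.0
```

```bash
python3 go.py .4875 .2155 .0579 -10.9
```

```text
t 22.6167 tcp [0.4876 0.2162 0.0852] yawy 169.13 shift tool [ 0.0007 -0.0001  0.0273] turn 0.03 F [-3.0196  0.4611  3.8977] M [0.2934 1.2603 0.027 ] w 0.011720379690546987 30.000461867748527 tilt [-0.0005 -0.0001]
```

Call:
{"name": "apply_moves", "arguments": {"moves": [[[0, 0, 0.0012], 0], [[0, 0, 0.0012], 0], [[0, 0, 0], 0]]}}

```text
time_s: 22.87
tcp_pos: [0.488, 0.2163, 0.0828]
ee_rot: [[-0.189, -0.982, 0.0], [-0.982, 0.189, 0.0], [-0.0, -0.0, -1.0]]
wrist_force: [-2.2, -0.2, 2.4]
gripper_width: 0.139
gripper_force: 30.0
```

```bash
python3 go.py .4875 .2155 .0579 -10.9
```

```text
t 22.8667 tcp [0.488  0.2163 0.0828] yawy 169.13 shift tool [0.0008 0.0004 0.0249] turn 0.03 F [-2.1819 -0.1898  2.4366] M [0.216  1.0372 0.    ] w 0.012084562748683346 30.000157273752848 tilt [0.0004 0.0002]
```

Call:
{"name": "apply_moves", "arguments": {"moves": [[[0, 0, 0.002], 0], [[0, 0, 0.002], 0]]}}

```text
time_s: 23.03
tcp_pos: [0.488, 0.2163, 0.0788]
ee_rot: [[-0.189, -0.982, 0.0], [-0.982, 0.189, 0.0], [-0.0, -0.0, -1.0]]
wrist_force: [-2.9, -0.1, 3.3]
gripper_width: 0.136
gripper_force: 30.0
```

Call:
{"name": "apply_moves", "arguments": {"moves": [[[0, 0, 0.002], 0], [[0, 0, 0.002], 0]]}}

```text
time_s: 23.2
tcp_pos: [0.488, 0.2162, 0.0746]
ee_rot: [[-0.189, -0.982, 0.0], [-0.982, 0.189, 0.0], [-0.0, -0.0, -1.0]]
wrist_force: [-2.7, 0.2, 3.8]
gripper_width: 0.132
gripper_force: 30.0
```

Call:
{"name": "apply_moves", "arguments": {"moves": [[[0, 0, 0.002], 0], [[0, 0, 0.002], 0]]}}

```text
time_s: 23.37
tcp_pos: [0.488, 0.2162, 0.0706]
ee_rot: [[-0.189, -0.982, 0.0], [-0.982, 0.189, 0.0], [-0.0, -0.0, -1.0]]
wrist_force: [-3.1, 1.1, 3.7]
gripper_width: 0.135
gripper_force: 30.0
```

```bash
python3 go.py .4875 .2155 .0579 -10.9
```

```text
t 23.3667 tcp [0.488  0.2162 0.0706] yawy 169.13 shift tool [0.0008 0.0003 0.0127] turn 0.03 F [-3.0902  1.1353  3.7145] M [ 0.208   0.9035 -0.0199] w 0.011757834523342994 30.000528285163455 tilt [0.0002 0.0001]
```

Drag is steady at about 4 N, and the plate pushes back with about 3 N: a snug fit. Now pushing it home.

Call:
{"name": "apply_moves", "arguments": {"moves": [[[0, 0, 0.002], 0], [[0, 0, 0.002], 0], [[0, 0, 0.002], 0]]}}

```text
time_s: 23.62
tcp_pos: [0.4879, 0.2162, 0.0646]
ee_rot: [[-0.189, -0.982, 0.0], [-0.982, 0.189, 0.0], [-0.0, -0.0, -1.0]]
wrist_force: [-2.2, 0.5, 4.3]
gripper_width: 0.133
gripper_force: 30.0
```

Call:
{"name": "apply_moves", "arguments": {"moves": [[[0, 0, 0.002], 0], [[0, 0, 0.002], 0], [[0, 0, 0.001], 0]]}}

```text
time_s: 23.87
tcp_pos: [0.4879, 0.2162, 0.0596]
ee_rot: [[-0.189, -0.982, 0.0], [-0.982, 0.189, -0.0], [0.0, -0.0, -1.0]]
wrist_force: [-2.5, -0.0, 3.3]
gripper_width: 0.135
gripper_force: 30.0
```

Call:
{"name": "apply_moves", "arguments": {"moves": [[[0, 0, 0.001], 0], [[0, 0, 0], 0]]}}

```text
time_s: 24.03
tcp_pos: [0.4878, 0.2162, 0.0585]
ee_rot: [[-0.189, -0.982, -0.0], [-0.982, 0.189, -0.0], [0.0, 0.0, -1.0]]
wrist_force: [-2.0, 1.3, 1.4]
gripper_width: 0.136
gripper_force: 30.0
```

```bash
python3 go.py .4875 .2155 .0579 -10.9
```

```text
t 24.0333 tcp [0.4878 0.2162 0.0585] yawy 169.12 shift tool [0.0007 0.0002 0.0006] turn 0.02 F [-2.0381  1.3121  1.3551] M [ 0.1992  0.6512 -0.0283] w 0.011797074736159445 29.99968757503666 tilt [-0.0001 -0.    ]
```

Call:
{"name": "apply_moves", "arguments": {"moves": [[[0, 0.0004, 0.0006], 0], [[0, 0, 0], 0], [[0, 0, 0], 0]]}}

```text
time_s: 24.28
tcp_pos: [0.4878, 0.2163, 0.0583]
ee_rot: [[-0.189, -0.982, 0.001], [-0.982, 0.189, 0.0], [-0.0, -0.001, -1.0]]
wrist_force: [-1.1, -0.3, 2.2]
gripper_width: 0.137
gripper_force: 30.0
```

Call:
{"name": "apply_moves", "arguments": {"moves": [[[0, 0, 0.0006], 0], [[0, 0, 0], 0], [[0, 0, 0], 0]]}}

```text
time_s: 24.53
tcp_pos: [0.4877, 0.2163, 0.0579]
ee_rot: [[-0.189, -0.982, 0.001], [-0.982, 0.189, 0.0], [-0.0, -0.001, -1.0]]
wrist_force: [-0.8, -0.3, 3.6]
gripper_width: 0.136
gripper_force: 30.0
```

Call:
{"name": "apply_moves", "arguments": {"moves": [[[0, 0, 0.0006], 0], [[0, 0, 0], 0], [[0, 0, 0], 0]]}}

```text
time_s: 24.78
tcp_pos: [0.4878, 0.2163, 0.0578]
ee_rot: [[-0.188, -0.982, 0.001], [-0.982, 0.188, 0.0], [-0.0, -0.001, -1.0]]
wrist_force: [-2.7, -0.6, 8.1]
gripper_width: 0.136
gripper_force: 30.0
```

```bash
python3 go.py .4875 .2155 .0579 -10.9
```

```text
t 24.7833 tcp [0.4878 0.2163 0.0578] yawy 169.15 shift tool [ 0.0009  0.0001 -0.0001] turn 0.05 F [-2.7283 -0.6037  8.0973] M [-0.3386  0.706  -0.0421] w 0.011801583742492095 30.001122253015637 tilt [0.0008 0.0002]
```

It's seated: motion stopped at TCP z 0.0578 while the force rose to 8 N. Now releasing and retreating.

Call:
{"name": "apply_moves", "arguments": {"moves": [[[0, 0.0004, -0.0006], 0], [[0, 0, 0], 0]]}}

```text
time_s: 24.95
tcp_pos: [0.4876, 0.2164, 0.0579]
ee_rot: [[-0.188, -0.982, 0.001], [-0.982, 0.188, 0.0], [-0.001, -0.001, -1.0]]
wrist_force: [0.9, -1.4, 3.4]
gripper_width: 0.138
gripper_force: 30.0
```

Call:
{"name": "apply_moves", "arguments": {"moves": [[[0, 0, 0], 0], [[0, 0, 0], 0], [[0, 0, 0], 0], [[0, 0, 0], 0]], "hand": 0.032}}

```text
time_s: 25.28
tcp_pos: [0.4867, 0.2163, 0.0571]
ee_rot: [[-0.189, -0.982, -0.001], [-0.982, 0.189, -0.0], [0.001, 0.001, -1.0]]
wrist_force: [0.3, -0.3, -0.0]
gripper_width: 0.334
gripper_force: 0.0
```

Call:
{"name": "apply_moves", "arguments": {"moves": [[[0, 0, 0], 0], [[0, 0, -0.005], 0], [[0, 0, -0.02], 0], [[0, 0, -0.03], 0], [[0, 0, -0.035], 0]]}}

```text
time_s: 25.7
tcp_pos: [0.4859, 0.2155, 0.1473]
ee_rot: [[-0.189, -0.982, -0.004], [-0.982, 0.189, -0.003], [0.003, 0.003, -1.0]]
wrist_force: [0.1, 0.3, -0.2]
gripper_width: 0.368
gripper_force: 0.0
```

Call:
{"name": "apply_moves", "arguments": {"moves": [[[0.03, 0, -0.02], 0], [[0.035, 0, -0.01], 0], [[0.035, 0, 0], 0], [[0.035, 0, 0], 0], [[0.035, 0, 0], 0]]}}

```text
time_s: 26.12
tcp_pos: [0.4544, 0.0481, 0.1784]
ee_rot: [[-0.188, -0.982, 0.001], [-0.982, 0.188, 0.001], [-0.001, -0.001, -1.0]]
wrist_force: [0.6, 0.4, -0.5]
gripper_width: 0.372
gripper_force: 0.0
```

Call:
{"name": "apply_moves", "arguments": {"moves": [[[0.02, 0.03, 0], 0], [[0, 0.03, 0], 0], [[0, 0.03, 0], 0], [[0, 0, 0], 0], [[0, 0, 0], 0]]}}

```text
time_s: 26.53
tcp_pos: [0.362, 0.0466, 0.1784]
ee_rot: [[-0.187, -0.982, 0.002], [-0.982, 0.187, 0.001], [-0.001, -0.002, -1.0]]
wrist_force: [1.1, 0.3, 0.7]
gripper_width: 0.369
gripper_force: 0.0
```

```bash
python3 - <<'E'
from fit import *
T=imaging.capture('top');Sd=imaging.capture('side')
a=cv2.resize(T['frame'][160:240,205:395],(800,337),interpolation=cv2.INTER_CUBIC)
b=cv2.resize(Sd['frame'][160:300,240:400],(297,260),interpolation=cv2.INTER_CUBIC)
im=np.zeros((600,800,3),np.uint8);im[:337]=a;im[340:600,:297]=b
c=cv2.resize(Sd['frame'][225:295,270:340],(260,260),interpolation=cv2.INTER_CUBIC);im[340:600,300:560]=c
c=cv2.resize(Sd['frame'][165:230,335:395],(240,260),interpolation=cv2.INTER_CUBIC);im[340:600,560:800]=c
cv2.imwrite('pics/end.png',im)
h=cv2.cvtColor(T['frame'],cv2.COLOR_BGR2HSV).astype(int)
m=np.zeros((400,640));q=((h[...,0]<=5)|(h[...,0]>=172))&(h[...,1]>165)
m[200:232,220:265]=q[200:232,220:265];print(m.sum())
if m.sum()>10:
    p,e=fit([(T,m)],[box(-.009,.009,-.025,.025,.04,.05),box(-.006,.006,-.014,.014,.05,.088)],[.4868,.2157,-.19]);print(p[:2],np.degrees(p[2]),e)
print(r.sense()['tcp_pos'],r.sense()['time_s'])
E
```

```text
57.0
[0.4882 0.2155] -9.144590238750054 0.6103199174406604
[0.3636 0.0471 0.1783] 26.6333
```

View pics/end.png

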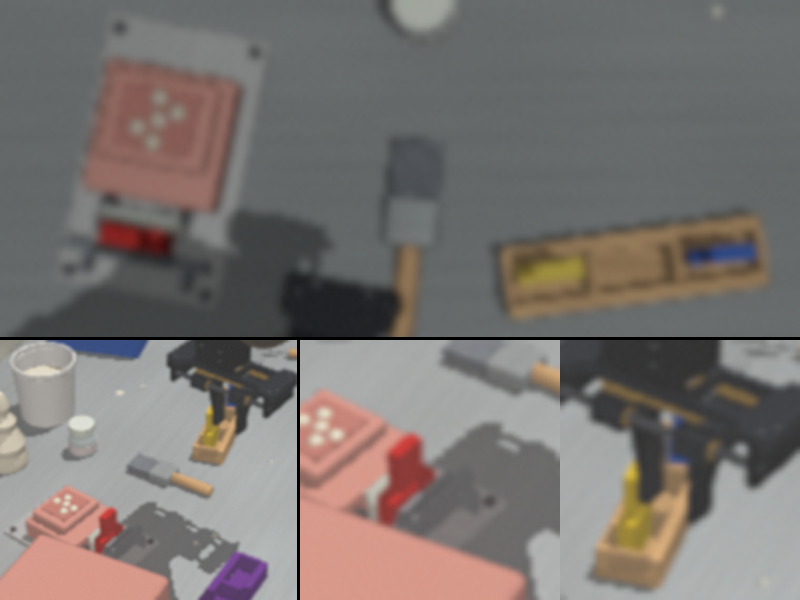

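The picture shows red seated upright between the wall and the white plate, with its top-view blob at (135,237). Yellow (550,268) and blue (722,255) stand in the rack, and the brush is where it was. I'm handing in.

```bash
python3 -c "
from station import r
print(r.finish_job())"
```

```text
the job is handed in; nothing more can be done
None
```

I handed the job in at about 27 s: red (18 mm) fit snugly and is fully home, upright and about mid-length; yellow tested loose and went back to its pocket, blue was never moved, and nothing else was touched.

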